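# Lever open the tight jewellery case with the cosmetic spatula

### The job

The lid of the green jewellery case shuts flush and stiff, so take the brass-handled spatula that pokes out of the lower tier, work its blade into the nick in the front of the case and lever the lid up until it stands upright or nearly so. Then leave the spatula lying flat on the white marble tray, all of it over the slab. Let nothing but the spatula touch the case or its lid, and do not shift the eyelash curler, claw clip, white pot or perfume bottle.

Things in the scene. Friction and masses are not known exactly. Their poses are not given: they have to be found in the camera images.
- tiers: Smoked see-through acrylic stacking tiers, fixed, 160 deep (x) x 260 wide (y) x 210 mm high, with jars on top to 266. Origin: centre of the underside; the -x face (flat, all tiers flush) is the front. 0 to 50 mm up: a closed drawer, whose top is the floor of the lower tier, open in front from 50 to 130 mm up between 5 mm side panels; middle tier 135 to 205 mm up.
- spatula: Cosmetic spatula 180 mm long, 52 to 85 g. Origin: mid-length on the handle's underside; +x to the blade tip, z up as it lies. Brass handle 14 wide x 10 thick, x -90 to +10 mm; steel neck 9 x 6 to +36; steel blade 18 x 2 to +90, all on one centre line 5 mm above the underside; centre of mass x = -24. Starts flat on the lower tier, handle inside, blade out over the counter.
- tip (a point): Centre of the spatula's rounded blade tip, x = +90 mm, on its centre line. At the start about 63 mm in front of the tiers' front face and 55 mm above the counter: only the blade end can be reached, and held there it leaves too little blade free, so draw it out, put it down and take it again by the handle.
- butt (a point): Centre of the spatula's handle end, x = -90 mm, on its centre line.
- case: Dark green lacquered jewellery case, fixed to the counter by gel pads: 110 deep (x) x 150 wide (y) x 62 mm high, walls 8, cushion inside up to 40 and trinkets to 50 mm. Origin: centre of the underside; the -x face is the front. The lid lies on top, flush all round, 62.5 to 74.5 mm up; it is wider than the gripper opens and has no knob.
- nick (a point): Middle of the nick's lower lip on the case's front face, 55 mm up. The nick is a brass-edged slot right through the 8 mm front wall, 30 wide x 7 mm high (55 to 62 mm up), under the middle of the lid's front edge; a brass inlay on the lid's top marks it. Too small for a fingertip; the blade goes in level along the case's +x, with free space behind.
- hinge (a point): Hinge line of the lid at its middle, on the rear (+x) top edge of the case, 62 mm up; the axis is the case's y.
- lid (a joint): Angle of the lid in rad: 0 shut (the start), grows as the front edge rises, about 1.57 upright, stop at 1.75. A stiff friction hinge (0.2 N m, lid 0.18 kg): lifting the front edge takes about 3 N and the lid stays wherever it is left.
- lid_edge (a point): Middle of the lid's lower front edge, right over the nick when shut. The lid is a plain panel 110 x 150 x 12 mm, turning about its lower rear edge.
- tray: Flat white marble tray slab, fixed, 110 (x) x 230 (y, long) x 12 mm thick, no rim. Origin: centre of the underside.
- curler: Steel eyelash curler, 106 x 58 x 10 mm, loose, lying on the lower tier beside the spatula. Origin near its jaw end, on the underside; it runs from x = -20 to +86 mm. Leave alone.
- claw_clip: Tortoiseshell-coloured hair claw clip, 80 x 45 x 48 mm, loose, standing on its teeth on the counter. Origin: centre of the underside. Leave alone.
- pot: White ceramic lidded pot, 68 mm across, 69 mm high, loose. Origin: centre of the underside. Leave alone.
- perfume: Amber glass perfume bottle with black cap, 30 x 52 x 89 mm high, loose. Origin: centre of the underside. Leave alone.
Mind the look-alikes: they are no part of the job. There is more than one size of the spatula; the one meant has the size given above.

How it is judged:
By the outcome, as a careful person would: the job done as asked, in the order asked, and still so for the second after the job is handed in, with the robot touching nothing.
It also fails if it takes over 61 s, if anything falls off the work surface, if the arm or the gripper's body presses on something with over 40 N, if the wrist force passes 120 N, or if a joint passes its speed limit or range.

### The arm

A 6-joint arm with a two-finger parallel gripper is mounted at the origin on the work surface. World frame = base frame: x ahead of the robot, y to its left, z up, the work surface at z = 0. Lengths are in mm, angles in rad, forces in N, time in s.
With the tool pointing down it reaches from about 350 to 975 mm from the base axis. Payload 7.1 kg.
Tool frame: the origin (TCP) lies midway between the tips of the shut fingers; the grasp point (between the pads) lies 19 mm behind it (ctrl.grip_point_offset is the distance from the TCP to the grasp point, in mm); z points along the fingers, y is the line along which they close (so a half turn about z gives the same grasp; the last joint's range is limited). The gripper opens to 88 mm and grips with 3 to 60 N. Pads are 20 mm wide; open, the fingers measure 115 mm over their backs; the gripper's body (75 mm by 178 mm) begins 61 mm behind the grasp point.
Start: joints at [-1.306, 0.423, 1.63, -0, 1.089, -0.019], TCP at [175.022, -599.977, 222.675] pointing down, gripper open.
Joint ranges: [-3, 3], [-0.9, 2.11], [0.09, 2.58], [-1.31, 4.45], [0.11, 2.69], [-2.54, 2.54]. Speed limits (rad/s): [2.39, 2.39, 3.01, 3.14, 3.14, 3.14].

### API

Orientations are given as a rotation vector (axis times angle).
In Python, from workcell import get_obs, optics, close_job, spotter, ctrl gives the robot as it stands. The module is installed in compiled form; this text tells all that it offers.
- The arm moves only by the tool move_arm, never from a script. Its argument "rows" is a list of rows, each a list of 5 numbers: the shift along the tool's x, y, z in cm, then the turn about the tool's z in degrees, then the opening in per cent of the stroke, from 0 (shut) to 100 (fully open). A call has 1 to 10 rows; each row shifts and turns the commanded pose from where the row before left it, along the tool's axes as they then stand; what a row does not reach is not made up. A row lasts 1/8 s, in which the tool goes at most 62.5 mm and 10.7 degrees, less where a joint would pass 70% of its speed; a pose out of reach is approached as far as the arm can. A call with a gripper value outside its range is refused whole. The fingers move at their own pace and stop on an object; the grip force is fixed at half the most. Time passes only in rows, so rows that do not move let the fingers close. It gives the time, the measured TCP pose, the force, the opening and the grip force at its end, in the units of the state.
- get_obs(): the state, without advancing time (a new reading comes with each control period).
- optics.get_image(name): name is "scene" or "top" or "wrist"; returns the picture (384x512x3 uint8, blue, green, red); there is no depth.
- optics.calibration(name): a dict with "camera_matrix" (3x3 intrinsics, pixels), "distortion" ([k1, k2, p1, p2, k3] as OpenCV has them; the pictures are not rectified), "xyz" and "orientation" of the camera in the world. Camera axes: x right, y down, z forward; pixel columns grow to the right and rows downward; lengths in mm; the calibration is good to about 2 mm. A picture is of the moment at which its call begins: read the wrist's pose just before it. calibration takes no time and is no camera call; for the wrist camera it gives the pose at the moment of the call.
- close_job(): hands the job in; it is judged then, once.
Trained networks look in the newest picture that a camera, given by its name, has taken for a name from the list of things; names that differ only in an ending like _2 or _b are one class to them, and where a whole thing is asked for, a point or a joint stands for the part that bears it (a point fixed in the world has none). Each returns a list of dicts, best first, with "conf" (0 to 1); they miss things now and then, are a little off and sometimes report something else, mostly with a low value. They report only what shows in the picture. A call takes as long as a camera call. They do not tell look-alikes from the thing itself.
- spotter.find_in(camera, label): "point" ([column, row] in pixels, amid what is visible of it).
- spotter.regions_of(camera, label): "region" (384x512 bool, what is visible of it) and "point" ([column, row] in pixels, amid what is visible of it).
The state is a dict: "t": time; "qpos": joint angles; "qvel": joint speeds; "joint_torque": joint torques, N m; "ee_pos": TCP position; "orientation": TCP orientation; "ft_force": force on the tool from outside, world axes, zero at the start; "moment": the same for the moment, N m; "width": finger opening in mm; "grasp_force": force on a finger pad.
Only numpy, scipy, OpenCV 4.12 (cv2) and the standard library are available. Lean on these libraries where they do the work, as an engineer would, in place of code of your own. Each camera call takes 0.05 s, during which the arm holds its last target. There are 200 camera calls.

## Working session

There is one attempt and no reset: what is moved stays moved. The work goes in short steps, Python scripts to look and compute and a tool call to move; the robot and the scene stay as the last step left them, time stands still between calls to the robot, and variables do not carry over. Pictures are saved under pics/ and viewed, at most 10 in all, crops included, and the job is handed in when it is done.

Besides the shell and the picture viewer there is one more tool, called after "Call:" as a command line: name --pt "numbers of a row" for each row, then --argument value for the rest. move_arm: Moves the arm, as the interface text tells. Its arguments: {"type":"object","properties":{"rows":{"type":"array","items":{"type":"array","items":{"type":"number"}}}},"required":["rows"]}

```bash
mkdir -p pics; python3 - <<'E'
from workcell import get_obs, optics
import cv2, numpy as np
ims=[]
for n in ["scene","top"]:
    im=optics.get_image(n); cv2.imwrite(f"pics/{n}_raw.png",im); ims.append(im)
    c=optics.calibration(n); print(n,{k:np.round(np.array(v),3).tolist() for k,v in c.items()})
for n,im in zip(["scene","top"],ims): cv2.imwrite(f"pics/{n}1.png",cv2.resize(im,(800,600),interpolation=cv2.INTER_CUBIC))
o=get_obs();print(o)
E
```

```text
scene {'camera_matrix': [[458.822, 0.0, 250.602], [0.0, 458.822, 191.644], [0.0, 0.0, 1.0]], 'distortion': [0.034, 0.0, 0.0, 0.0, 0.0], 'xyz': [-157.661, 458.381, 1218.21], 'orientation': [-1.337, 2.396, -0.754]}
top {'camera_matrix': [[353.0, 0.0, 263.291], [0.0, 353.0, 193.543], [0.0, 0.0, 1.0]], 'distortion': [0.002, 0.0, 0.0, 0.0, 0.0], 'xyz': [336.35, 75.061, 1101.23], 'orientation': [-2.143, 2.156, -0.223]}
{'t': 0.1, 'qpos': array([-1.30600174e+00,  4.23783573e-01,  1.63056293e+00, -5.99620259e-06,
        1.08860375e+00, -1.90152912e-02]), 'qvel': array([-0.00095591, -0.00231582, -0.00148161,  0.00065555, -0.00026508,
        0.00040967]), 'joint_torque': array([-7.04712274e-04, -5.45612240e+01, -2.74324715e+01,  6.44368306e-02,
        1.87821494e-02, -3.40211375e-05]), 'ee_pos': array([ 174.89803807, -599.53087143,  221.98737158]), 'orientation': array([-3.10868075e+00, -4.44126677e-01,  2.69567236e-04]), 'ft_force': array([0.39216508, 0.10547245, 0.29004371]), 'moment': array([-0.03616441, -0.01165767, -0.00850401]), 'grasp_force': 0.0, 'width': 87.64018565368117}
```

View pics/scene1.png

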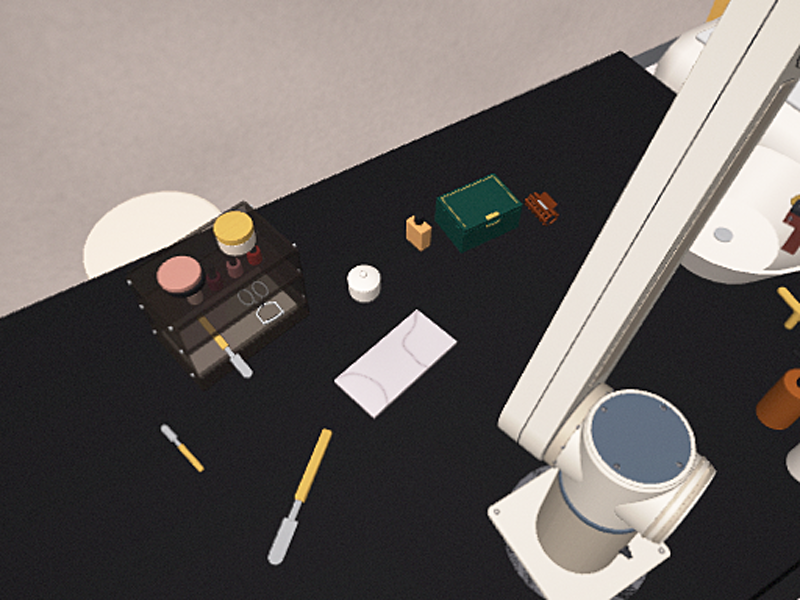

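View pics/top1.png

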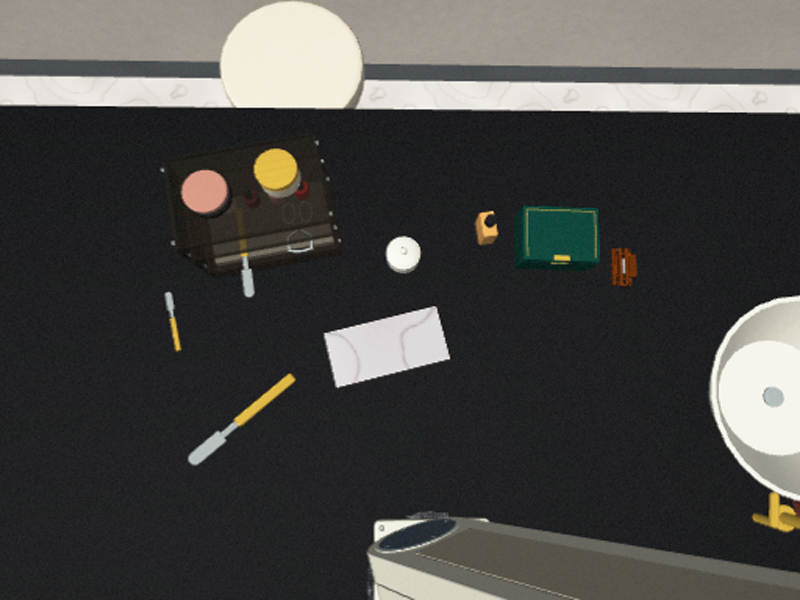

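The top picture (in 800x600 pixels) shows three spatula candidates. One in the lower tier has its blade out at (247,275), a small one lies on the counter at (173,320), and a large one lies at (240,420). The description picks the tier one. The case is at (560,238) with its brass inlay at (562,259), and the tray is at (387,346).

```bash
cat > h.py <<'E'
import numpy as np, cv2
from scipy.optimize import minimize
from scipy.spatial.transform import Rotation as R
from workcell import get_obs, optics, spotter, ctrl
def cam(n):
    c=optics.calibration(n); A=R.from_rotvec(c["orientation"]).as_matrix()
    return np.array(c["camera_matrix"]),np.array(c["distortion"]),np.array(c["xyz"]),A
def proj(P,c):
    K,d,t,A=c; rv=cv2.Rodrigues(A.T)[0]
    return cv2.projectPoints(np.asarray(P,float).reshape(-1,3),rv,-A.T@t,K,d)[0].reshape(-1,2)
def back(px,z,c):
    K,d,t,A=c; u=cv2.undistortPoints(np.asarray(px,float).reshape(-1,1,2),K,d).reshape(-1,2)
    r=np.c_[u,np.ones(len(u))]@A.T; return t+r*((z-t[2])/r[:,2])[:,None]
def box(p,dx,dy,z0,z1):
    x,y,a=p; c,s=np.cos(a),np.sin(a)
    return np.array([[x+c*u-s*v,y+s*u+c*v,z] for u in(-dx/2,dx/2) for v in(-dy/2,dy/2) for z in(z0,z1)])
def hull(P,c,S=4):
    m=np.zeros((384*S,512*S),np.uint8)
    q=cv2.convexHull(np.float32(proj(P,c)*S+S/2-.5)); cv2.fillConvexPoly(m,np.int32(np.round(q)),1); 
    return cv2.resize(m.astype(np.float32),(512,384),interpolation=cv2.INTER_AREA)
def fit(p0,dims,masks,cams):
    def cost(p):
        s=0
        for m,c in zip(masks,cams):
            h=hull(box(p,*dims),c); s+=np.abs(h-m).sum()/m.sum()
        return s
    sim=np.array([p0]+[np.array(p0)+d for d in([12,0,0],[0,12,0],[0,0,.12])])
    r=minimize(cost,p0,method="Nelder-Mead",options=dict(initial_simplex=sim,xatol=.05,fatol=1e-5,maxiter=300))
    return r.x,r.fun
E
cat > a.py <<'E'
from h import *
C={n:cam(n) for n in("scene","top")}
M={}
for l in("case","tray","tiers","spatula","pot","perfume","claw_clip","curler"):
    for n in C:
        if l in("pot","perfume","claw_clip","curler") and n=="scene": continue
        r=spotter.regions_of(n,l); M[l,n]=r
        print(l,n,[(round(q["conf"],2),np.round(q["point"]).tolist(),int(q["region"].sum())) for q in r[:4]])
import pickle; pickle.dump(M,open("m.pkl","wb"))
for l,dims in(("case",(110,150,0,74.5)),("tray",(110,230,0,12))):
    ms=[M[l,n][0]["region"].astype(np.float32) for n in C]
    g=back([M[l,"top"][0]["point"]],dims[3],C["top"])[0]
    for sel in([0,1],[0],[1]):
        cs=[list(C.values())[i] for i in sel]
        best=min((fit([g[0],g[1],a],dims,[ms[i] for i in sel],cs) for a in(-.1,.25)),key=lambda r:r[1]); print(l,sel,np.round(best[0],3),round(best[1],3))
for l,z in(("pot",35),("perfume",45),("claw_clip",24),("curler",55)): print(l,[np.round(back([q["point"]],z,C["top"])[0]) for q in M[l,"top"][:2]])
for q in M["spatula","top"]: 
    ys,xs=np.nonzero(q["region"]); print(q["conf"],xs.min(),xs.max(),ys.min(),ys.max())
E
python3 a.py
python3 - <<'E'
import cv2
a=cv2.imread("pics/scene_raw.png")[185:265,80:210]; b=cv2.imread("pics/top_raw.png")[110:205,95:225]
import numpy as np
a=cv2.resize(a,(780,480)[:2] and (400,246),interpolation=cv2.INTER_CUBIC);b=cv2.resize(b,(400,292),interpolation=cv2.INTER_CUBIC)
cv2.imwrite("pics/crop1.png",np.vstack([cv2.convertScaleAbs(a,alpha=1.5),cv2.convertScaleAbs(b,alpha=1.5)]))
E
```

```text
case scene [(0.6, [303.0, 136.0], 1809)]
case top [(0.6, [354.0, 152.0], 2106), (0.49, [398.0, 169.0], 351), (0.39, [311.0, 147.0], 235)]
tray scene [(0.63, [252.0, 234.0], 2435)]
tray top [(0.63, [246.0, 223.0], 2679), (0.63, [160.0, 177.0], 161)]
tiers scene [(0.83, [142.0, 185.0], 8285), (0.18, [306.0, 135.0], 1821)]
tiers top [(0.58, [162.0, 131.0], 7965)]
spatula scene [(0.64, [151.0, 228.0], 160), (0.56, [195.0, 315.0], 670), (0.48, [114.0, 284.0], 206)]
spatula top [(0.55, [146.0, 275.0], 558), (0.51, [159.0, 176.0], 129)]
pot top [(0.79, [256.0, 163.0], 433)]
perfume top [(0.48, [311.0, 145.0], 242)]
claw_clip top [(0.81, [397.0, 173.0], 386)]
curler top []
case [0, 1] [ 6.49639e+02 -2.56195e+02 -3.30000e-02] 0.08
case [0] [ 6.49926e+02 -2.55873e+02 -3.20000e-02] 0.04
case [1] [ 6.49468e+02 -2.57012e+02 -1.90000e-02] 0.036
tray [0, 1] [4.37687e+02 8.39350e+01 2.36000e-01] 0.079
tray [0] [4.39181e+02 8.45790e+01 2.41000e-01] 0.046
tray [1] [4.3735e+02 8.3413e+01 2.4000e-01] 0.023
pot [array([617.,  58.,  35.])]
perfume [array([ 672., -116.,   45.])]
claw_clip [array([ 587., -392.,   24.])]
curler []
0.55 121 187 240 296
0.51 155 162 163 189
```

View pics/crop1.png

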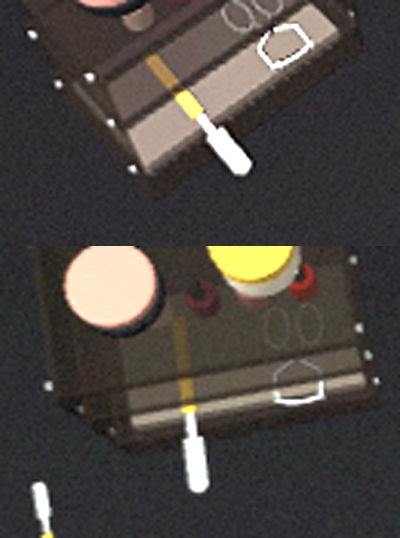

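The crop confirms the choice: the tier spatula's blade and neck stick out and its gold handle runs inside, while the curler lies well to the side. Next I'll measure the blade and tier yaw roughly.

```bash
cat > b.py <<'E'
from h import *; import pickle
M=pickle.load(open("m.pkl","rb")); C={n:cam(n) for n in("scene","top")}
for n,i in(("scene",0),("top",1)):
    m=M["spatula",n][i]["region"]; im=cv2.imread(f"pics/{n}_raw.png")
    ys,xs=np.nonzero(m); col=im[ys,xs].astype(int); steel=(col[:,0]>100)
    P=back(np.c_[xs,ys][steel],55,C[n])[:,:2]; c=P.mean(0); u,s,v=np.linalg.svd(P-c); d=v[0]*np.sign(-v[0][0]); t=(P-c)@d
    print(n,steel.sum(),"axis yaw",np.degrees(np.arctan2(d[1],d[0])),"tip",c+d*np.percentile(t,99.5),"back",c+d*t.min(),"mean",c)
m=[M["tiers",n][0]["region"].astype(np.float32) for n in C]
print(fit([690,330,.15],(160,260,0,210),m,list(C.values())))
k=optics.calibration("wrist"); o=get_obs(); T=R.from_rotvec(o["orientation"]).as_matrix()
print("wrist in tool", T.T@(np.array(k["xyz"])-o["ee_pos"]), (T.T@R.from_rotvec(k["orientation"]).as_matrix()).round(3), k["camera_matrix"])
E
python3 b.py
```

```text
scene 127 axis yaw -170.71057978718864 tip [530.50615503 345.84898171] back [638.91016369 363.58026573] mean [569.72183542 352.26336044]
top 124 axis yaw -170.15785333057374 tip [530.57782809 344.34074904] back [607.31588823 357.65385356] mean [564.01148388 350.14107489]
(array([6.83000863e+02, 3.18635236e+02, 1.96702907e-01]), np.float64(0.0673225075006485))
wrist in tool [ 7.09332090e+01 -7.65109446e-02 -1.63619642e+02] [[ 0.    -0.967 -0.255]
 [ 1.     0.    -0.   ]
 [ 0.    -0.255  0.967]] [[326.51388067   0.         256.72698158]
 [  0.         326.51388067 188.07767127]
 [  0.           0.           1.        ]]
```

```bash
cat > plan.py <<'E'
import sys; from h import *
# usage: plan.py x y z yawdeg n grip   (straight line from the present pose)
def plan(x,y,z,yaw,n,g,start=None):
    o=get_obs(); p=o["ee_pos"]; X=R.from_rotvec(o["orientation"]).as_matrix()[:,0]
    a=np.degrees(np.arctan2(X[1],X[0])); 
    if start is not None: p,a=np.array(start[:3]),start[3]
    d=(np.array([x,y,z])-p)/n; da=(yaw-a)/n; rows=[]
    for i in range(n):
        t=np.radians(a+da*i); c,s=np.cos(t),np.sin(t)
        rows.append([round((c*d[0]+s*d[1])/10,2),round((s*d[0]-c*d[1])/10,2),round(-d[2]/10,2),round(-da,1),g])
    return rows
if __name__=="__main__":
    v=[float(q) for q in sys.argv[1:]]; r=plan(*v[:4],int(v[4]),v[5])
    for i in range(0,len(r),10): print(r[i:i+10])
E
python3 plan.py 480 320 222 189.6 20 100
```

```text
[[np.float64(2.75), np.float64(-3.99), np.float64(0.0), np.float64(-8.7), 100.0], [np.float64(3.32), np.float64(-3.53), np.float64(0.0), np.float64(-8.7), 100.0], [np.float64(3.82), np.float64(-2.99), np.float64(0.0), np.float64(-8.7), 100.0], [np.float64(4.22), np.float64(-2.38), np.float64(0.0), np.float64(-8.7), 100.0], [np.float64(4.53), np.float64(-1.72), np.float64(0.0), np.float64(-8.7), 100.0], [np.float64(4.74), np.float64(-1.01), np.float64(0.0), np.float64(-8.7), 100.0], [np.float64(4.84), np.float64(-0.29), np.float64(0.0), np.float64(-8.7), 100.0], [np.float64(4.83), np.float64(0.45), np.float64(0.0), np.float64(-8.7), 100.0], [np.float64(4.7), np.float64(1.17), np.float64(0.0), np.float64(-8.7), 100.0], [np.float64(4.47), np.float64(1.86), np.float64(0.0), np.float64(-8.7), 100.0]]
[[np.float64(4.14), np.float64(2.52), np.float64(0.0), np.float64(-8.7), 100.0], [np.float64(3.72), np.float64(3.11), np.float64(0.0), np.float64(-8.7), 100.0], [np.float64(3.2), np.float64(3.64), np.float64(0.0), np.float64(-8.7), 100.0], [np.float64(2.62), np.float64(4.08), np.float64(0.0), np.float64(-8.7), 100.0], [np.float64(1.98), np.float64(4.42), np.float64(0.0), np.float64(-8.7), 100.0], [np.float64(1.29), np.float64(4.67), np.float64(0.0), np.float64(-8.7), 100.0], [np.float64(0.57), np.float64(4.81), np.float64(0.0), np.float64(-8.7), 100.0], [np.float64(-0.16), np.float64(4.84), np.float64(0.0), np.float64(-8.7), 100.0], [np.float64(-0.89), np.float64(4.76), np.float64(0.0), np.float64(-8.7), 100.0], [np.float64(-1.6), np.float64(4.57), np.float64(0.0), np.float64(-8.7), 100.0]]
```

Call:
move_arm --pt "2.8 -4.0 0 -8.7 100" --pt "3.3 -3.5 0 -8.7 100" --pt "3.8 -3.0 0 -8.7 100" --pt "4.2 -2.4 0 -8.7 100" --pt "4.5 -1.7 0 -8.7 100" --pt "4.7 -1.0 0 -8.7 100" --pt "4.8 -0.3 0 -8.7 100" --pt "4.8 0.4 0 -8.7 100" --pt "4.7 1.2 0 -8.7 100" --pt "4.5 1.9 0 -8.7 100"

```text
t: 1.95
ee_pos: [326.4, -139.3, 223.1]
orientation: [1.944, 2.466, 0.001]
ft_force: [0.9, -0.5, -0.3]
width: 87.8
grasp_force: 0.0
```

Call:
move_arm --pt "4.1 2.5 0 -8.7 100" --pt "3.7 3.1 0 -8.7 100" --pt "3.2 3.6 0 -8.7 100" --pt "2.6 4.1 0 -8.7 100" --pt "2.0 4.4 0 -8.7 100" --pt "1.3 4.7 0 -8.7 100" --pt "0.6 4.8 0 -8.7 100" --pt "-0.2 4.8 0 -8.7 100" --pt "-0.9 4.8 0 -8.7 100" --pt "-1.6 4.6 0 -8.7 100"

```text
t: 3.2
ee_pos: [474.6, 321.9, 222.8]
orientation: [-0.289, 3.128, 0.0]
ft_force: [0.1, -0.3, 0.8]
width: 88.0
grasp_force: 0.0
```

```bash
cat > w.py <<'E'
from h import *; import sys
def look(tag):
    c=cam("wrist"); im=optics.get_image("wrist"); cv2.imwrite(f"pics/{tag}.png",im); return c,im
E
python3 - <<'E'
from w import *
print(get_obs()["t"],get_obs()["ee_pos"],get_obs()["qpos"])
c,im=look("w1")
for q in spotter.regions_of("wrist","spatula")[:3]:
    m=q["region"]; ys,xs=np.nonzero(m); col=im[ys,xs].astype(int); st=(col[:,0]>col[:,2]*0.8)&(col[:,0]>70)
    P=back(np.c_[xs,ys][st],55,c)[:,:2]; cc=P.mean(0); v=np.linalg.svd(P-cc)[2]; d=v[0]*np.sign(-v[0][0]); t=(P-cc)@d
    print(round(q["conf"],2),q["point"],st.sum(),m.sum(),np.degrees(np.arctan2(d[1],d[0])),"tip",cc+d*t.max(),"back",cc+d*t.min())
E
```

```text
3.2 [474.56927447 321.86195405 222.80447176] [ 5.75257491e-01  3.47628974e-01  1.74624598e+00 -1.14945573e-04
  1.04733029e+00 -1.17986592e+00]
0.81 [403.1, 196.2] 289 750 -166.3580456489155 tip [485.87584807 482.81787593] back [529.18749016 493.32964164]
0.57 [279.9, 32.3] 58 2666 109.12262950992556 tip [302.20180141 377.6715501 ] back [306.11061561 366.39797038]
0.55 [268.1, 252.6] 866 888 -170.84947094893337 tip [529.62568073 346.3952901 ] back [599.43138154 357.6395017 ]
```

View pics/w1.png

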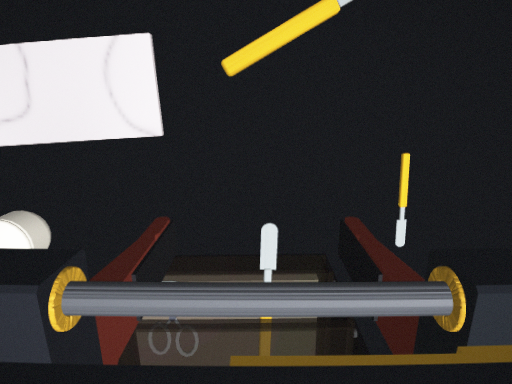

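The wrist picture shows the blade from its tip at (269,225) back to the neck at (268,270) between the fingers. The small look-alike is at (402,200) and the large one at (280,35). The tip is at (530,346) with yaw -170.7°.

```bash
python3 plan.py 544.6 348.4 150 189.3 3 50 | sed 's/np.float64//g'
```

```text
[[(-2.41), (0.37), (2.43), (-119.6), 50.0], [(0.87), (-2.28), (2.43), (-119.6), 50.0], [(1.56), (1.88), (2.43), (-119.6), 50.0]]
```

Call:
move_arm --pt "-2.5 0.4 2.0 1.3 50" --pt "-2.5 0.4 2.5 0 50" --pt "-2.4 0.5 2.5 0 50" --pt "0 0 4 0 50" --pt "0 0 2 0 50" --pt "0 0 0 0 50"

```text
t: 4.05
ee_pos: [543.9, 344.0, 91.4]
orientation: [0.244, -3.129, 0.002]
ft_force: [0.1, 0.0, -0.2]
width: 44.2
grasp_force: 0.0
```

```bash
sed -i 's/da=(yaw-a)\/n/da=((yaw-a+180)%360-180)\/n/' plan.py; python3 - <<'E'
from w import *
c,im=look("w2"); o=get_obs()
for q in spotter.regions_of("wrist","spatula")[:4]:
    m=q["region"]; ys,xs=np.nonzero(m); col=im[ys,xs].astype(int); st=(col[:,0]>col[:,2]*0.8)&(col[:,0]>70)
    if st.sum()<50: continue
    P=back(np.c_[xs,ys][st],55,c)[:,:2]; cc=P.mean(0); v=np.linalg.svd(P-cc)[2]; d=v[0]*np.sign(-v[0][0]); t=(P-cc)@d
    print(round(q["conf"],2),q["point"],st.sum(),m.sum(),np.degrees(np.arctan2(d[1],d[0])),"tip",cc+d*t.max(),"mean",cc)
X=R.from_rotvec(o["orientation"]).as_matrix()[:,0];print(o["ee_pos"],np.degrees(np.arctan2(X[1],X[0])))
E
```

```text
0.94 [473.8, 149.7] 850 2167 -166.11465545349867 tip [492.86237631 474.04545096] mean [514.96903841 479.51029623]
0.61 [263.2, 250.4] 2337 3179 -171.52665559139936 tip [529.10158061 346.26400803] mean [559.41641199 350.78017262]
[544.84725259 344.69718684  92.8622851 ] -171.06935252146747
```

Call:
move_arm --pt "0 0.4 1.4 0 50" --pt "0 0 2.0 0 50" --pt "0 0 1.0 0 50" --pt "0 0 0 0 50" --pt "0 0 0 0 0" --pt "0 0 0 0 0" --pt "0 0 0 0 0" --pt "0 0 0 0 0"

```text
t: 5.15
ee_pos: [544.7, 349.1, 49.1]
orientation: [-0.245, 3.131, 0.0]
ft_force: [0.1, -0.4, -0.4]
width: 16.7
grasp_force: 30.0
```

Call:
move_arm --pt "0.6 0 0 0 0" --pt "1.2 0 0 0 0" --pt "1.5 0 0 0 0" --pt "1.5 0 0 0 0" --pt "1.5 0 0 0 0" --pt "1.5 0 0 0 0" --pt "1.5 0 0 0 0" --pt "1.5 0 0 0 0" --pt "1.5 0 0 0 0" --pt "0.6 0 0 0 0"

```text
t: 6.4
ee_pos: [415.7, 328.5, 48.5]
orientation: [0.246, -3.131, 0.001]
ft_force: [0.1, 0.2, -1.7]
width: 16.8
grasp_force: 30.0
```

```bash
python3 - <<'E'
from w import *
c,im=look("w3"); im2=optics.get_image("scene")
cv2.imwrite("pics/s3.png",np.hstack([cv2.resize(im,(400,300)),cv2.resize(im2[170:380,60:340],(400,300))]))
E
```

```text
(no output)
```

View pics/s3.png

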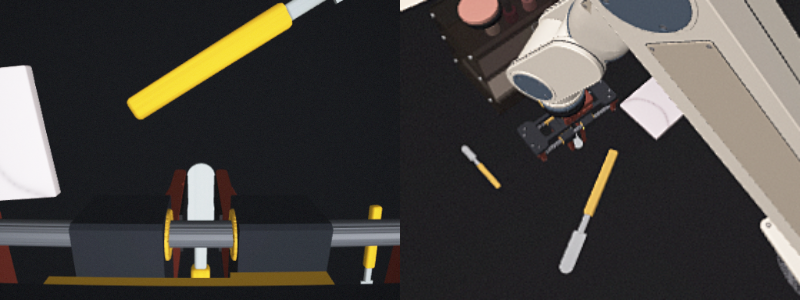

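The picture shows the blade gripped with its tip at (201,170) and the gold handle following, clear of the tiers. The large look-alike's handle end at (138,108) is clear of it.

Call:
move_arm --pt "1.0 0 0 0 0" --pt "0 0 1.0 0 0" --pt "0 0 1.5 0 0" --pt "0 0 1.0 0 0" --pt "0 0 0.7 0 0" --pt "0 0 0.4 0 0" --pt "0 0 0 0 0"

```text
t: 7.38
ee_pos: [407.1, 327.3, 2.4]
orientation: [0.245, -3.132, 0.0]
ft_force: [0.4, -0.3, -0.2]
width: 16.7
grasp_force: 30.0
```

Call:
move_arm --pt "0 0 0 0 40" --pt "0 0 0 0 40" --pt "0 0 -2 0 40" --pt "0 0 -4 0 40" --pt "-2 0 -5 0 40" --pt "-2 0 -4 0 40" --pt "0 0 0 0 40"

```text
t: 8.25
ee_pos: [449.9, 335.3, 156.5]
orientation: [-0.244, 3.125, 0.007]
ft_force: [-0.1, 0.4, -1.0]
width: 35.1
grasp_force: 0.0
```

```bash
python3 - <<'E'
from w import *
c,im=look("w4"); o=get_obs(); print(o["ee_pos"],o["t"])
X=R.from_rotvec(o["orientation"]).as_matrix()[:,0];print(np.degrees(np.arctan2(X[1],X[0])))
hsv=cv2.cvtColor(im,cv2.COLOR_BGR2HSV)
for q in spotter.regions_of("wrist","spatula")[:4]:
    m=q["region"]; ys,xs=np.nonzero(m)
    P=back(np.c_[xs,ys],5,c)[:,:2]; cc=P.mean(0); v=np.linalg.svd(P-cc)[2]; d=v[0]*np.sign(-v[0][0]); t=(P-cc)@d
    print(round(q["conf"],2),q["point"],m.sum(),np.degrees(np.arctan2(d[1],d[0])),"tip",cc+d*t.max(),"back",cc+d*t.min(),"mean",cc)
E
```

```text
[447.76823169 334.12180478 154.27361587] 8.3
-171.06841729133697
0.96 [261.4, 41.4] 3735 129.81841289346934 tip [281.89986182 384.58660806] back [380.07428384 266.83097696] mean [333.4379873  322.76903515]
0.94 [254.1, 190.9] 2454 -171.40768570535587 tip [391.96383552 325.31521278] back [569.87335526 352.19708765] mean [471.13419363 337.27774105]
0.91 [414.5, 210.0] 719 -165.8384771441818 tip [431.94474298 493.18243817] back [506.11627288 511.8977302 ] mean [466.97814454 502.02222267]
```

View pics/w4.png

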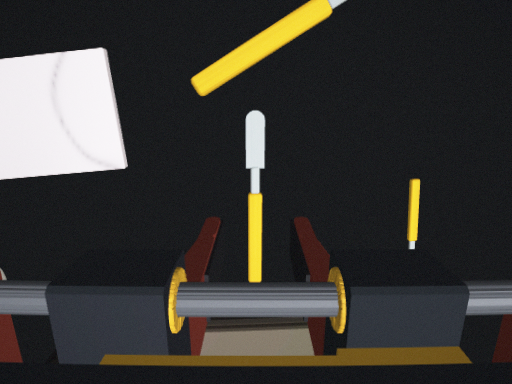

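The spatula lies flat with its tip at (255,112) and its butt under the finger bar at about (255,285). Its measured length of 180 mm confirms it is the right one.

Call:
move_arm --pt "-1.8 0 3 0.3 40" --pt "-1.7 0 4 0 40" --pt "0 0 4 0 40" --pt "0 0 2.5 0 40" --pt "0 0 1.2 0 40" --pt "0 0 0.4 0 40" --pt "0 0 0 0 0" --pt "0 0 0 0 0" --pt "0 0 0 0 0"

```text
t: 9.48
ee_pos: [481.8, 339.3, 2.6]
orientation: [-0.237, 3.131, 0.001]
ft_force: [0.5, 0.0, 1.3]
width: 13.9
grasp_force: 30.0
```

```bash
python3 - <<'E'
from plan import *
a=plan(460,45,170,93,10,0,start=[481.8,339.3,100,188.7]); b=plan(434,-249,120,-1.9,10,0,start=[460,45,170,93])
for r in(a,b): print([[round(float(v),1) for v in q] for q in r])
E
```

```text
[[0.7, -2.9, -0.7, 9.6, 0.0], [0.2, -3.0, -0.7, 9.6, 0.0], [-0.3, -2.9, -0.7, 9.6, 0.0], [-0.8, -2.8, -0.7, 9.6, 0.0], [-1.3, -2.7, -0.7, 9.6, 0.0], [-1.7, -2.4, -0.7, 9.6, 0.0], [-2.1, -2.1, -0.7, 9.6, 0.0], [-2.4, -1.7, -0.7, 9.6, 0.0], [-2.6, -1.3, -0.7, 9.6, 0.0], [-2.8, -0.8, -0.7, 9.6, 0.0]]
[[-2.9, -0.4, 0.5, 9.5, 0.0], [-3.0, 0.1, 0.5, 9.5, 0.0], [-2.9, 0.6, 0.5, 9.5, 0.0], [-2.8, 1.0, 0.5, 9.5, 0.0], [-2.6, 1.5, 0.5, 9.5, 0.0], [-2.3, 1.9, 0.5, 9.5, 0.0], [-1.9, 2.2, 0.5, 9.5, 0.0], [-1.6, 2.5, 0.5, 9.5, 0.0], [-1.1, 2.7, 0.5, 9.5, 0.0], [-0.7, 2.9, 0.5, 9.5, 0.0]]
```

Call:
move_arm --pt "0 0 -1 0 0" --pt "0 0 -2.5 0 0" --pt "0 0 -3.2 0 0" --pt "0 0 -3 0 0"

```text
t: 9.98
ee_pos: [481.3, 338.9, 100.4]
orientation: [-0.237, 3.132, 0.0]
ft_force: [0.3, 0.0, -0.7]
width: 13.9
grasp_force: 30.0
```

Call:
move_arm --pt "0.7 -2.9 -0.7 9.6 0" --pt "0.2 -3.0 -0.7 9.6 0" --pt "-0.3 -2.9 -0.7 9.6 0" --pt "-0.8 -2.8 -0.7 9.6 0" --pt "-1.3 -2.7 -0.7 9.6 0" --pt "-1.7 -2.4 -0.7 9.6 0" --pt "-2.1 -2.1 -0.7 9.6 0" --pt "-2.4 -1.7 -0.7 9.6 0" --pt "-2.6 -1.3 -0.7 9.6 0" --pt "-2.8 -0.8 -0.7 9.6 0"

```text
t: 11.22
ee_pos: [459.1, 44.0, 169.6]
orientation: [2.175, 2.266, 0.001]
ft_force: [1.2, -0.2, -0.8]
width: 13.5
grasp_force: 30.0
```

Call:
move_arm --pt "-2.9 -0.4 0.5 9.5 0" --pt "-3.0 0.1 0.5 9.5 0" --pt "-2.9 0.6 0.5 9.5 0" --pt "-2.8 1.0 0.5 9.5 0" --pt "-2.6 1.5 0.5 9.5 0" --pt "-2.3 1.9 0.5 9.5 0" --pt "-1.9 2.2 0.5 9.5 0" --pt "-1.6 2.5 0.5 9.5 0" --pt "-1.1 2.7 0.5 9.5 0" --pt "-0.7 2.9 0.5 9.5 0"

```text
t: 12.48
ee_pos: [430.8, -251.0, 119.3]
orientation: [3.14, -0.073, 0.001]
ft_force: [-0.3, -0.0, 0.1]
width: 13.4
grasp_force: 30.0
```

```bash
python3 - <<'E'
from w import *
get_obs(); optics.get_image("wrist")
c,im=look("w5"); o=get_obs(); print(o["ee_pos"],o["t"],o["qpos"])
X=R.from_rotvec(o["orientation"]).as_matrix()[:,0];a=np.arctan2(X[1],X[0]);print(np.degrees(a))
for l in("nick","case","lid_edge","spatula","tip"):
    for q in spotter.regions_of("wrist",l)[:2]: print(l,round(q["conf"],2),q["point"],q["region"].sum())
r=spotter.regions_of("wrist","case")
if r:
    m=r[0]["region"].astype(np.float32); np.save("case5.npy",m)
    print(fit([649.6,-256.3,-.033],(110,150,0,74.5),[m],[c]))
    im2=im.copy()
    for p in proj(box([649.6,-256.3,-.033],110,150,0,74.5),c): cv2.circle(im2,tuple(int(v) for v in p),2,(0,0,255),-1)
    cv2.imwrite("pics/w5b.png",im2)
E
```

```text
[ 430.77178151 -252.0580368   119.08069581] 12.575 [-5.53097470e-01  3.97295420e-01  1.97732164e+00 -3.78318990e-04
  7.65754017e-01  1.06364764e+00]
-2.617033242405871
spatula 0.94 [258.0, 156.7] 7876
```

Call:
move_arm --pt "1 0 -3 0 0" --pt "2.5 0 -5 0 0" --pt "3 0 -5 0 0" --pt "3 0 -4 0 0" --pt "0.5 0 -1 0 0" --pt "0 0 0 0 0"

```text
t: 13.62
ee_pos: [530.1, -253.2, 297.9]
orientation: [-3.141, 0.062, 0.002]
ft_force: [0.7, 0.3, -0.7]
width: 13.6
grasp_force: 30.0
```

```bash
cat > v.py <<'E'
from w import *
import sys
tag=sys.argv[1]
c,im=look(tag); o=get_obs(); print(o["ee_pos"],o["t"])
X=R.from_rotvec(o["orientation"]).as_matrix()[:,0];a=np.arctan2(X[1],X[0]);print(np.degrees(a))
for l in("nick","case","lid_edge","spatula"):
    for q in spotter.regions_of("wrist",l)[:2]: 
        print(l,round(q["conf"],2),q["point"],q["region"].sum())
        if l=="spatula": np.save("spat.npy",q["region"])
im2=im.copy(); P=[649.6,-256.3,-.033]
for p in proj(box(P,110,150,62.5,74.5),c): cv2.circle(im2,tuple(int(v) for v in p),2,(0,0,255),-1)
cv2.imwrite(f"pics/{tag}b.png",cv2.resize(im2,(800,600),interpolation=cv2.INTER_CUBIC))
E
python3 v.py w6
```

```text
[ 529.16838133 -253.1213153   296.8997569 ] 13.675
-2.2945787504243964
nick 0.81 [254.7, 45.5] 11985
case 0.95 [252.8, 44.9] 12058
spatula 0.68 [140.6, 42.4] 2023
spatula 0.67 [260.5, 157.1] 7837
```

View pics/w6b.png

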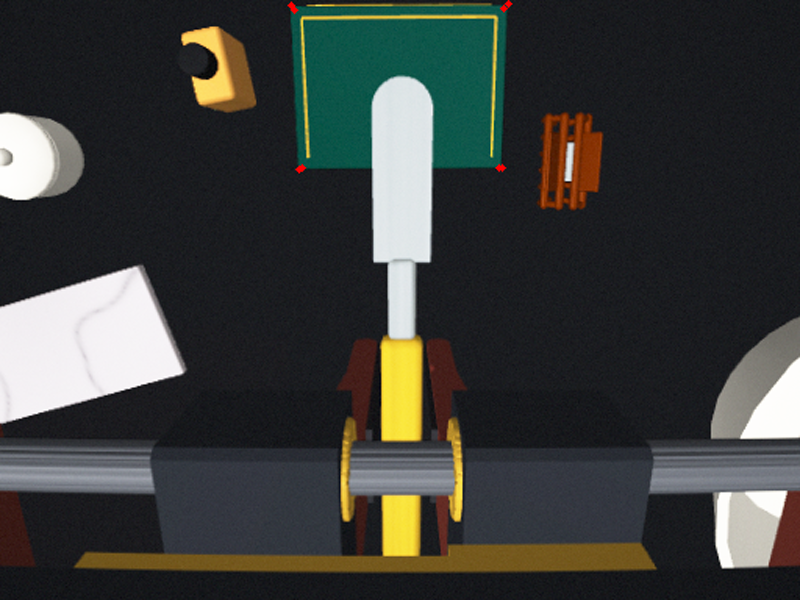

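The picture shows the spatula level in the grip with its tip at (402,77). The lid's front corners are at (300,169) and (503,168), and the predicted corners (red) match to about 1-3 mm. I'll refine the case pose now.

```bash
cat > f.py <<'E'
from w import *
c=cam("wrist"); im=cv2.imread("pics/w6.png"); o=get_obs()
m=[q for q in spotter.regions_of("wrist","case")][0]["region"]
g=im.astype(int); gm=m.astype(np.uint8)
gm=cv2.morphologyEx(gm,cv2.MORPH_OPEN,np.ones((3,3),np.uint8))
n,lab,st,_=cv2.connectedComponentsWithStats(gm); print(st[1:])
cnt=np.argwhere(gm)[:,::-1].astype(np.float32); h=np.zeros((384,512),np.uint8); cv2.fillConvexPoly(h,np.int32(cv2.convexHull(cnt)),1)
p,f=fit([649.6,-256.3,-.033],(110,150,0,74.5),[h.astype(np.float32)],[c]); print(p,f)
a=p[2]; print("front mid",p[0]-55*np.cos(a),p[1]-55*np.sin(a))
# spatula in view at its own height
z=o["ee_pos"][2]+2.4
s=[q["region"] for q in spotter.regions_of("wrist","spatula") if abs(q["point"][0]-260)<20][0]
ys,xs=np.nonzero(s); P=back(np.c_[xs,ys],z+1,c)[:,:2]
T=R.from_rotvec(o["orientation"]).as_matrix()
Q=(np.c_[P,np.full(len(P),z)]-o["ee_pos"])@T; cc=Q.mean(0); v=np.linalg.svd(Q[:,:2]-cc[:2])[2][0]; v*=np.sign(v[0])
print("tool frame: tip",Q[Q[:,0].argmax()],"axis deg",np.degrees(np.arctan2(v[1],v[0])), "front 20mm mean y", Q[Q[:,0]>Q[:,0].max()-30].mean(0))
print("width blade", np.ptp(Q[(Q[:,0]>Q[:,0].max()-40)&(Q[:,0]<Q[:,0].max()-20),1]), o["ee_pos"],o["orientation"])
E
python3 f.py
```

```text
[[  185     2   139   107 12057]]
[ 6.48679222e+02 -2.55314984e+02 -3.26714436e-02] 0.02615818753838539
front mid 593.7085732126409 -253.51837453062865
tool frame: tip [94.52192592  1.86536006 -2.67431157] axis deg 0.12807479825388873 front 20mm mean y [79.13873616 -0.48576114 -2.62712449]
width blade 18.2239969860848 [ 529.36230856 -253.66593154  297.00593063] [-3.13962244  0.06461684  0.00447685]
```

Call:
move_arm --pt "-2.5 -0.1 2 0 0" --pt "-2.0 -0.1 4 -0.5 0" --pt "0 0 5 0 0" --pt "0 0 5 0 0" --pt "0 0 4.5 0 0" --pt "0 0 2.5 0 0" --pt "0 0 1.1 0 0" --pt "0 0 0 0 0"

```text
t: 14.98
ee_pos: [485.6, -250.2, 57.4]
orientation: [-3.141, 0.051, 0.001]
ft_force: [-0.8, -0.3, -0.4]
width: 13.8
grasp_force: 30.0
```

```bash
cat > s.py <<'E'
from h import *; import sys
o=get_obs(); print(o["t"],o["ee_pos"],o["ft_force"]); X=R.from_rotvec(o["orientation"]).as_matrix(); print(np.degrees(np.arctan2(X[1,0],X[0,0])))
tag=sys.argv[1]; S=[]
for n in("scene","top"):
    c=cam(n); im=optics.get_image(n); p=proj([o["ee_pos"]+X@np.array([93,0,-2.4])],c)[0]
    m=proj([[593.7,-253.5,58]],c)[0]; print(n,"tip pred",p,"nick",m)
    x,y=int(m[0])-50,int(m[1])-56; x=max(x,0);y=max(y,0)
    S.append(cv2.resize(im[y:y+100,x:x+100],(400,400),interpolation=cv2.INTER_CUBIC)); print(x,y)
cv2.imwrite(f"pics/{tag}.png",cv2.convertScaleAbs(np.hstack(S),alpha=1.7))
E
python3 s.py s7
```

```text
14.975 [ 485.63379325 -250.16066581   57.36289914] [-0.82881595 -0.34079591 -0.42886848]
-1.8463168036515354
scene tip pred [317.83620028 144.92290555] nick [315.15659738 142.28197246]
265 86
top tip pred [357.5370614  172.76491959] nick [357.21661815 168.08400463]
307 112
```

View pics/s7.png

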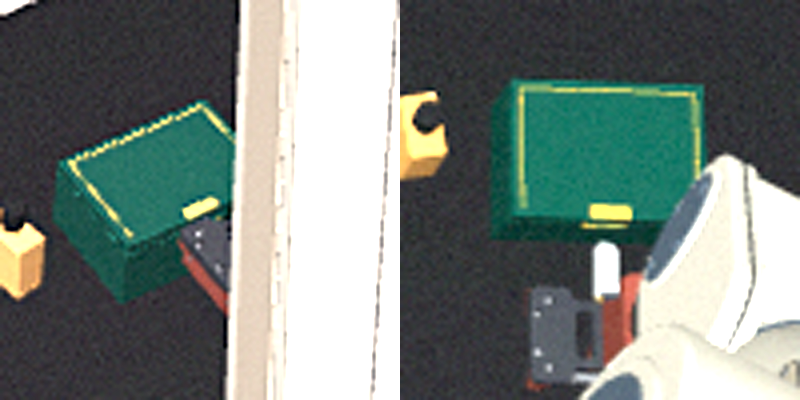

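The top crop (right half) shows the tip at (606,242) lined up with the brass slot at (605,225), 13-15 mm short of it. I'll drop 1 mm and insert.

Call:
move_arm --pt "0 0 0.1 0 0" --pt "0.7 0 0 0 0" --pt "0.6 0 0 0 0" --pt "0.5 0 0 0 0" --pt "0.4 0 0 0 0" --pt "0 0 0 0 0"

```text
t: 15.82
ee_pos: [508.1, -250.8, 56.6]
orientation: [3.141, -0.05, 0.0]
ft_force: [0.2, 0.4, -0.8]
width: 13.4
grasp_force: 30.0
```

Call:
move_arm --pt "0.4 0 0 0 0" --pt "0.4 0 0 0 0" --pt "0.3 0 0 0 0" --pt "0 0 0 0 0"

```text
t: 16.32
ee_pos: [519.1, -251.2, 56.7]
orientation: [3.141, -0.05, 0.0]
ft_force: [0.5, 0.2, -0.2]
width: 13.6
grasp_force: 30.0
```

Call:
move_arm --pt "0 0 -0.2 0 0" --pt "0 0 -0.2 0 0" --pt "0 0 -0.3 0 0" --pt "0 0 -0.4 0 0" --pt "0.1 0 -0.4 0 0" --pt "0 0 0 0 0"

```text
t: 17.08
ee_pos: [519.5, -251.1, 71.9]
orientation: [-3.141, 0.05, 0.001]
ft_force: [-1.3, 0.2, -3.4]
width: 13.8
grasp_force: 30.0
```

```bash
python3 s.py s8
```

```text
17.075 [ 519.46535687 -251.1423252    71.8558834 ] [-1.2958553   0.18372418 -3.40981516]
-1.8373932846247
scene tip pred [312.52184227 135.35396668] nick [315.15659738 142.28197246]
265 86
top tip pred [358.6817198 160.7913505] nick [357.21661815 168.08400463]
307 112
```

View pics/s8.png

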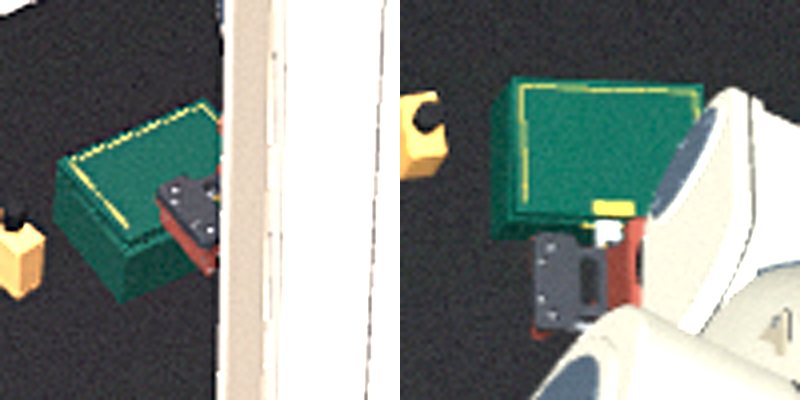

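```bash
python3 -c "
import numpy as np
t=np.radians(np.linspace(8.3,95,19)); r=np.linspace(92.2,82,19)
u=-r*np.cos(t);h=r*np.sin(t)
print([[round(a/10,2),0,round(-b/10,2),0,0] for a,b in zip(np.diff(u),np.diff(h))])"
```

```text
[[np.float64(0.2), 0, np.float64(-0.75), 0, 0], [np.float64(0.26), 0, np.float64(-0.72), 0, 0], [np.float64(0.32), 0, np.float64(-0.7), 0, 0], [np.float64(0.37), 0, np.float64(-0.66), 0, 0], [np.float64(0.43), 0, np.float64(-0.62), 0, 0], [np.float64(0.47), 0, np.float64(-0.58), 0, 0], [np.float64(0.52), 0, np.float64(-0.54), 0, 0], [np.float64(0.56), 0, np.float64(-0.49), 0, 0], [np.float64(0.59), 0, np.float64(-0.44), 0, 0], [np.float64(0.62), 0, np.float64(-0.38), 0, 0], [np.float64(0.65), 0, np.float64(-0.33), 0, 0], [np.float64(0.67), 0, np.float64(-0.27), 0, 0], [np.float64(0.69), 0, np.float64(-0.21), 0, 0], [np.float64(0.7), 0, np.float64(-0.15), 0, 0], [np.float64(0.7), 0, np.float64(-0.09), 0, 0], [np.float64(0.7), 0, np.float64(-0.03), 0, 0], [np.float64(0.7), 0, np.float64(0.03), 0, 0], [np.float64(0.69), 0, np.float64(0.09), 0, 0]]
```

The right crop shows the lid's front edge raised off the slot with the blade under it, and the force is -3.4 N, as expected. I'll follow the arc.

Call:
move_arm --pt "0.2 0 -0.75 0 0" --pt "0.25 0 -0.7 0 0" --pt "0.3 0 -0.7 0 0" --pt "0.35 0 -0.65 0 0" --pt "0.45 0 -0.6 0 0" --pt "0.45 0 -0.6 0 0"

```text
t: 17.92
ee_pos: [540.1, -251.9, 112.1]
orientation: [-3.141, 0.05, 0.0]
ft_force: [-3.0, 0.4, -3.6]
width: 13.3
grasp_force: 30.0
```

```bash
python3 s.py s9
```

```text
17.925 [ 540.06431234 -251.87975572  112.0950908 ] [-2.98458462  0.37868686 -3.63689814]
-1.8376342896003584
scene tip pred [310.33170181 122.9549446 ] nick [315.15659738 142.28197246]
265 86
top tip pred [362.70747228 150.38850258] nick [357.21661815 168.08400463]
307 112
```

View pics/s9.png

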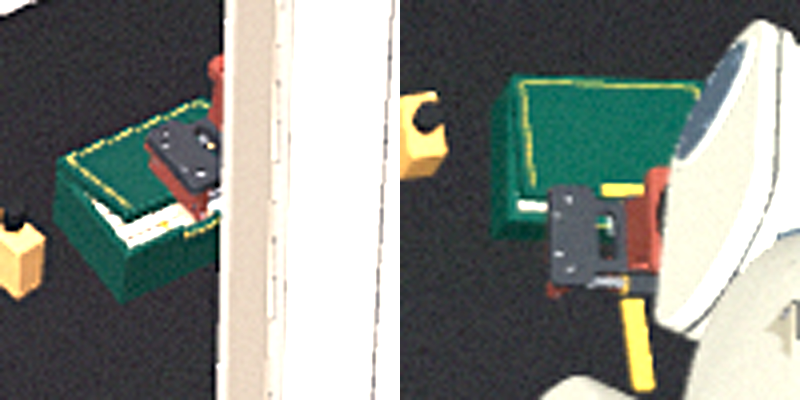

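```bash
cat > th.py <<'E'
from h import *; c=cam("top")
a=-.0327; H=np.array([648.7,-255.3])+55*np.array([np.cos(a),np.sin(a)])
for t in range(0,60,6):
    T=np.radians(t); u=-102*np.cos(T)-12*np.sin(T); z=62.5+102*np.sin(T)+12*np.cos(T)
    print(t,proj([[H[0]+u*np.cos(a),H[1]+u*np.sin(a),z]],c)[0].round(1))
o=get_obs(); X=R.from_rotvec(o["orientation"]).as_matrix()
for p in(0,10,20,30):
    P=np.radians(p); f=lambda s: o["ee_pos"]+X@np.array([s*np.cos(P),0,-2.4+s*np.sin(P)])
    print(p,"butt px",proj([f(-88),f(-40),f(93)],c).round(1).tolist(),"tip z",f(93)[2])
E
python3 th.py
```

```text
0 [358.8 164.2]
6 [359.9 163.5]
12 [360.9 162.5]
18 [362.  161.1]
24 [363.  159.4]
30 [363.9 157.3]
36 [364.8 154.9]
42 [365.6 152.3]
48 [366.3 149.3]
54 [366.8 146.2]
0 butt px [[364.4, 211.5], [364.0, 194.8], [362.8, 150.0]] tip z 115.11731556447198
10 butt px [[366.1, 210.4], [364.7, 194.2], [361.2, 152.1]] tip z 98.96542034676457
20 butt px [[367.8, 208.3], [365.5, 193.2], [359.6, 154.9]] tip z 83.2989982072712
30 butt px [[369.4, 205.3], [366.2, 191.8], [358.2, 158.4]] tip z 68.59406545510822
```

The right crop shows the lid at about 24° by the inlay at (623,189). The handle butt at (645,388) shows the spatula has pitched tip-down by about 15° in the grip. I'll back out toward the lid's edge for more leverage, and track the lid numerically from here.

```bash
cat > m.py <<'E'
from h import *
from scipy.optimize import brentq
c=cam("top"); o=get_obs(); im=optics.get_image("top"); X=R.from_rotvec(o["orientation"]).as_matrix()
print(round(o["t"],2),o["ee_pos"].round(1),o["ft_force"].round(1))
hsv=cv2.cvtColor(im,cv2.COLOR_BGR2HSV); m=cv2.inRange(hsv,(18,120,90),(35,255,255)); m[:,:320]=0;m[:105]=0;m[235:]=0;m[:,410:]=0
n,l,s,g=cv2.connectedComponentsWithStats(m,connectivity=8)
a=-.0327; H=np.array([648.7,-255.3])+55*np.array([np.cos(a),np.sin(a)])
def inl(t):
    u=-102*np.cos(t)-12*np.sin(t); z=62.5+102*np.sin(t)+12*np.cos(t)
    return proj([[H[0]+u*np.cos(a),H[1]+u*np.sin(a),z]],c)[0]
def butt(p):
    P=np.radians(p); return proj([o["ee_pos"]+X@np.array([-89*np.cos(P),0,-2.4-89*np.sin(P)])],c)[0]
for i in range(1,n):
    if s[i,4]<8: continue
    print("box",s[i].tolist(),"cen",g[i].round(1), end=" ")
    d=[np.linalg.norm(inl(np.radians(t))-g[i]) for t in range(0,91)]; print("theta",int(np.argmin(d)),round(min(d),1))
print("butt rows by pitch",{p:butt(p).round(1).tolist() for p in(-10,0,10,20,30)})
E
python3 m.py
```

```text
18.02 [ 541.  -252.2  112.5] [ 0.5 -0.7 -2.4]
box [358, 158, 10, 3, 29] cen [362.3 159. ] theta 24 0.8
box [362, 187, 9, 23, 130] cen [365.8 197.7] theta 0 34.3
butt rows by pitch {-10: [362.7, 212.0], 0: [364.4, 211.8], 10: [366.2, 210.7], 20: [367.9, 208.6], 30: [369.5, 205.6]}
```

Call:
move_arm --pt "-0.8 0 0 0 0" --pt "-1.0 0 0 0 0" --pt "0 0 -0.5 0 0" --pt "0 0 -0.5 0 0" --pt "0.1 0 -0.3 0 0" --pt "0 0 0 0 0"

```text
t: 18.82
ee_pos: [522.8, -251.3, 124.8]
orientation: [-3.141, 0.05, 0.001]
ft_force: [-0.5, 0.3, -2.4]
width: 13.9
grasp_force: 30.0
```

```bash
python3 m.py
```

```text
18.82 [ 522.8 -251.3  124.8] [-0.5  0.3 -2.4]
box [342, 132, 8, 1, 8] cen [345.5 132. ] theta 78 22.5
box [358, 157, 11, 4, 31] cen [362.6 158.1] theta 27 0.8
box [364, 193, 8, 23, 132] cen [367.5 203.9] theta 0 40.7
butt rows by pitch {-10: [364.1, 217.9], 0: [365.9, 217.8], 10: [367.7, 216.7], 20: [369.5, 214.7], 30: [371.1, 211.6]}
```

Call:
move_arm --pt "0.3 0 -0.7 0 0" --pt "0.4 0 -0.7 0 0" --pt "0.45 0 -0.65 0 0" --pt "0.5 0 -0.6 0 0" --pt "0 0 0 0 0"

```text
t: 19.5
ee_pos: [540.3, -252.1, 152.0]
orientation: [3.14, -0.05, 0.003]
ft_force: [-0.1, 0.6, -2.1]
width: 13.2
grasp_force: 30.0
```

```bash
python3 m.py
```

```text
19.5 [ 540.3 -252.1  152. ] [-0.1  0.6 -2.1]
box [366, 133, 12, 1, 12] cen [371.5 133. ] theta 77 3.5
box [361, 157, 7, 2, 10] cen [364.3 157.3] theta 30 0.4
box [367, 184, 12, 19, 115] cen [372.8 192.9] theta 1 32.0
butt rows by pitch {-10: [367.2, 210.6], 0: [369.0, 210.4], 10: [370.9, 209.2], 20: [372.8, 207.0], 30: [374.5, 203.8]}
```

The grip slips at about 0.2 N·m, so the lever arm is too long. The lid holds itself at about 30°, so I'll withdraw, lay the spatula on the counter and take it nearer the blade, where only a short free blade is now needed.

Call:
move_arm --pt "-1 0 0 0 0" --pt "-2.5 0 0 0 0" --pt "-3 0 0 0 0" --pt "-2.5 0 2 0 0" --pt "0 0 4 0 0" --pt "0 0 3 0 0" --pt "0 0 2 0 0" --pt "0 0 1.5 0 0" --pt "0 0 1.3 0 0" --pt "0 0 0.8 0 0"

```text
t: 20.8
ee_pos: [449.4, -249.1, 4.8]
orientation: [3.141, -0.05, 0.0]
ft_force: [-4.5, 0.7, 21.6]
width: 13.3
grasp_force: 30.0
```

Call:
move_arm --pt "0 0 0.3 0 0" --pt "0 0 0 0 0" --pt "0 0 0 0 45" --pt "0 0 0 0 45" --pt "0 0 -3 0 45" --pt "0 0 -5 0 45" --pt "0.5 0 -5 0 45" --pt "0 0 0 0 45"

```text
t: 21.8
ee_pos: [457.1, -250.6, 135.7]
orientation: [3.137, -0.05, 0.011]
ft_force: [0.4, -1.0, 0.1]
width: 39.6
grasp_force: 0.0
```

```bash
cat > sp.py <<'E'
from w import *
c,im=look("w10"); o=get_obs(); X=R.from_rotvec(o["orientation"]).as_matrix(); print(o["ee_pos"],o["t"],np.degrees(np.arctan2(X[1,0],X[0,0])))
for q in spotter.regions_of("wrist","spatula")[:3]:
    m=q["region"]; ys,xs=np.nonzero(m)
    P=back(np.c_[xs,ys],5,c)[:,:2]; cc=P.mean(0); v=np.linalg.svd(P-cc)[2]; d=v[0]*np.sign(v[0][0]); t=(P-cc)@d
    col=im[ys,xs].astype(int); st=col[:,0]>col[:,2]*.7; ts=t[st]
    print(round(q["conf"],2),q["point"],m.sum(),"yaw",np.degrees(np.arctan2(d[1],d[0])),"tip",cc+d*t.max(),"back",cc+d*t.min(),"steel from tip", t.max()-np.percentile(ts,1))
    tip=cc+d*t.max(); tgt=tip-44*d; e=(np.r_[tgt,0]-o["ee_pos"])@X; print("tool shift to x=46",e)
E
python3 sp.py; python3 m.py | head -5
```

```text
[ 455.54449306 -249.74063562  133.60256557] 21.85 -1.8289525630641166
0.82 [256.5, 179.2] 3028 yaw -1.7993249382532601 tip [ 539.14420538 -251.10866921] back [ 357.96254307 -245.41694289] steel from tip 150.9142536188549
tool shift to x=46 [ 39.13022244  -1.5267178  133.73853766]
21.9 [ 454.4 -249.1  132.2] [ 0.1 -0.6 -0.1]
box [370, 133, 9, 1, 9] cen [374. 133.] theta 77 6.0
box [358, 157, 10, 3, 30] cen [362.5 158. ] theta 27 1.0
box [351, 217, 6, 18, 106] cen [353.5 225.3] theta 0 61.4
butt rows by pitch {-10: [365.6, 242.0], 0: [367.4, 242.4], 10: [369.3, 241.7], 20: [371.1, 240.0], 30: [372.8, 237.2]}
```

Call:
move_arm --pt "2 -0.1 3 0 45" --pt "2 0 4 0 45" --pt "0 0 3.4 0 45" --pt "0 0 1.8 0 45" --pt "0 0 0.8 0 45" --pt "0 0 0 0 45" --pt "0 0 0 0 0" --pt "0 0 0 0 0" --pt "0 0 0 0 0"

```text
t: 23.08
ee_pos: [494.8, -249.7, 2.8]
orientation: [3.141, -0.05, 0.002]
ft_force: [0.2, -0.2, 0.9]
width: 17.3
grasp_force: 30.0
```

Call:
move_arm --pt "0 0 -1 0 0" --pt "0 0 -2.5 0 0" --pt "0 0 -3 0 0" --pt "0 0 -2.6 0 0" --pt "2 0 0 0 0" --pt "3 0 0 0 0" --pt "2 0 0 0 0" --pt "0.7 0 0 0 0" --pt "0 0 0 0 0"

```text
t: 24.2
ee_pos: [571.0, -251.7, 93.0]
orientation: [-3.141, 0.05, 0.001]
ft_force: [0.1, 0.1, -2.6]
width: 16.6
grasp_force: 30.0
```

```bash
python3 m.py; python3 - <<'E'
from w import *
c,im=look("w11"); o=get_obs(); X=R.from_rotvec(o["orientation"]).as_matrix()
hsv=cv2.cvtColor(im,cv2.COLOR_BGR2HSV)
for l in("spatula","lid_edge"):
    for q in spotter.regions_of("wrist",l)[:2]:
        ys,xs=np.nonzero(q["region"]); print(l,q["conf"],q["point"],xs.min(),xs.max(),ys.min(),ys.max())
for p in(-10,0,10,20): 
    P=np.radians(p); print(p,proj([o["ee_pos"]+X@np.array([s*np.cos(P),0,-2.2+s*np.sin(P)]) for s in(44,-10,-135)],c).round(0).tolist())
E
```

```text
24.2 [ 571.  -251.7   93. ] [ 0.1  0.1 -2.6]
butt rows by pitch {-10: [359.9, 202.7], 0: [361.5, 202.4], 10: [363.2, 201.1], 20: [364.8, 198.9], 30: [366.4, 195.8]}
spatula 0.97 [259.8, 243.9] 239 273 188 356
spatula 0.26 [258.8, 94.5] 99 424 0 189
lid_edge 0.65 [257.4, 242.7] 239 274 187 355
lid_edge 0.59 [262.4, 97.5] 99 423 0 188
-10 [[258.0, 162.0], [258.0, 255.0], [257.0, 397.0]]
0 [[258.0, 158.0], [258.0, 257.0], [257.0, 430.0]]
10 [[258.0, 157.0], [258.0, 258.0], [258.0, 466.0]]
20 [[258.0, 158.0], [258.0, 258.0], [258.0, 503.0]]
```

```bash
cat > e.py <<'E'
from w import *
c=cam("wrist"); im=optics.get_image("wrist"); o=get_obs(); X=R.from_rotvec(o["orientation"]).as_matrix()
print(round(o["t"],2),o["ee_pos"].round(1),o["ft_force"].round(1))
a=-.0327; H=np.array([648.7,-255.3])+55*np.array([np.cos(a),np.sin(a)])
def P(t,u0,w,v): 
    u=-u0*np.cos(t)-w*np.sin(t); z=62.5+u0*np.sin(t)+w*np.cos(t); return [H[0]+u*np.cos(a)-v*np.sin(a),H[1]+u*np.sin(a)+v*np.cos(a),z]
best=[q for q in spotter.regions_of("wrist","lid_edge") if np.ptp(np.nonzero(q["region"])[1])>120]
if best:
    m=best[0]["region"]; k=[300,330,350]; obs=[np.nonzero(m[:,x])[0].max() if m[:,x].any() else -1 for x in k]
    xs=np.nonzero(m)[1]; print("bottom rows",obs,"cols",xs.min(),xs.max())
    for t in range(15,100,5):
        T=np.radians(t); pts=proj([P(T,110,w,v) for w in(12,0) for v in(-40,-60,75,-75)],c).round(0); print(t,pts[[0,4,2,3]].tolist())
E
python3 e.py
```

```text
24.45 [ 570.7 -251.8   93.2] [ 0.3  2.5 -2.4]
bottom rows [np.int64(186), np.int64(186), np.int64(187)] cols 99 422
15 [[340.0, 201.0], [335.0, 189.0], [109.0, 200.0], [410.0, 201.0]]
20 [[345.0, 202.0], [340.0, 188.0], [100.0, 202.0], [419.0, 202.0]]
25 [[351.0, 202.0], [345.0, 185.0], [91.0, 202.0], [429.0, 202.0]]
30 [[357.0, 200.0], [351.0, 180.0], [80.0, 200.0], [440.0, 200.0]]
35 [[363.0, 195.0], [357.0, 172.0], [69.0, 195.0], [452.0, 195.0]]
40 [[371.0, 187.0], [364.0, 162.0], [56.0, 187.0], [465.0, 187.0]]
45 [[378.0, 176.0], [372.0, 147.0], [43.0, 175.0], [479.0, 176.0]]
50 [[387.0, 160.0], [381.0, 129.0], [29.0, 160.0], [493.0, 160.0]]
55 [[395.0, 140.0], [390.0, 106.0], [14.0, 140.0], [509.0, 141.0]]
60 [[404.0, 115.0], [399.0, 77.0], [-1.0, 115.0], [524.0, 116.0]]
65 [[413.0, 84.0], [409.0, 43.0], [-16.0, 86.0], [540.0, 86.0]]
70 [[422.0, 48.0], [419.0, 4.0], [-31.0, 51.0], [555.0, 52.0]]
75 [[430.0, 8.0], [429.0, -40.0], [-44.0, 12.0], [568.0, 13.0]]
80 [[437.0, -36.0], [437.0, -89.0], [-54.0, -31.0], [579.0, -30.0]]
85 [[441.0, -82.0], [444.0, -140.0], [-62.0, -75.0], [587.0, -74.0]]
90 [[444.0, -129.0], [449.0, -191.0], [-66.0, -119.0], [591.0, -118.0]]
95 [[445.0, -173.0], [451.0, -239.0], [-66.0, -162.0], [591.0, -161.0]]
```

Call:
move_arm --pt "0 0 -0.5 0 0" --pt "0 0 -0.5 0 0" --pt "0.2 0 -0.5 0 0" --pt "0.3 0 -0.6 0 0" --pt "0.4 0 -0.7 0 0" --pt "0 0 0 0 0"

```text
t: 25.25
ee_pos: [581.2, -252.4, 122.1]
orientation: [3.141, -0.05, 0.003]
ft_force: [0.0, 0.4, -1.5]
width: 16.9
grasp_force: 30.0
```

```bash
python3 e.py
```

```text
25.3 [ 581.  -252.3  121.8] [-1.  -0.5 -1.7]
bottom rows [np.int64(174), np.int64(174), np.int64(174)] cols 97 423
15 [[327.0, 204.0], [323.0, 193.0], [132.0, 203.0], [386.0, 204.0]]
20 [[330.0, 205.0], [326.0, 193.0], [126.0, 205.0], [392.0, 205.0]]
25 [[334.0, 205.0], [330.0, 191.0], [119.0, 205.0], [399.0, 205.0]]
30 [[338.0, 203.0], [334.0, 187.0], [112.0, 203.0], [406.0, 203.0]]
35 [[342.0, 199.0], [338.0, 181.0], [104.0, 199.0], [414.0, 199.0]]
40 [[347.0, 193.0], [343.0, 173.0], [96.0, 193.0], [422.0, 193.0]]
45 [[352.0, 185.0], [348.0, 162.0], [88.0, 184.0], [431.0, 185.0]]
50 [[357.0, 173.0], [353.0, 148.0], [79.0, 173.0], [440.0, 173.0]]
55 [[362.0, 158.0], [359.0, 131.0], [70.0, 158.0], [449.0, 159.0]]
60 [[367.0, 140.0], [364.0, 111.0], [61.0, 140.0], [459.0, 141.0]]
65 [[372.0, 119.0], [370.0, 88.0], [53.0, 119.0], [468.0, 120.0]]
70 [[377.0, 94.0], [376.0, 61.0], [44.0, 95.0], [476.0, 95.0]]
75 [[381.0, 66.0], [381.0, 31.0], [37.0, 67.0], [484.0, 68.0]]
80 [[385.0, 36.0], [386.0, -2.0], [31.0, 38.0], [490.0, 39.0]]
85 [[388.0, 5.0], [390.0, -36.0], [26.0, 6.0], [495.0, 7.0]]
90 [[389.0, -28.0], [393.0, -71.0], [24.0, -26.0], [498.0, -25.0]]
95 [[390.0, -60.0], [394.0, -106.0], [23.0, -57.0], [499.0, -56.0]]
```

Call:
move_arm --pt "0.6 0 -0.6 0 0" --pt "0.65 0 -0.55 0 0" --pt "0.7 0 -0.5 0 0" --pt "0.75 0 -0.45 0 0" --pt "0.8 0 -0.4 0 0" --pt "0 0 0 0 0"

```text
t: 26.1
ee_pos: [616.9, -253.5, 146.9]
orientation: [3.14, -0.05, 0.004]
ft_force: [0.3, 0.5, -1.0]
width: 17.1
grasp_force: 30.0
```

```bash
python3 e.py
```

```text
26.15 [ 616.5 -253.5  146.6] [ 0.1 -0.2 -0.6]
bottom rows [np.int64(171), np.int64(171), np.int64(171)] cols 94 426
15 [[316.0, 242.0], [314.0, 232.0], [150.0, 242.0], [367.0, 242.0]]
20 [[319.0, 245.0], [316.0, 233.0], [146.0, 245.0], [371.0, 245.0]]
25 [[322.0, 247.0], [319.0, 233.0], [141.0, 246.0], [376.0, 247.0]]
30 [[324.0, 247.0], [322.0, 231.0], [136.0, 247.0], [381.0, 247.0]]
35 [[327.0, 246.0], [325.0, 229.0], [131.0, 245.0], [387.0, 246.0]]
40 [[331.0, 243.0], [328.0, 224.0], [125.0, 243.0], [393.0, 243.0]]
45 [[334.0, 238.0], [331.0, 218.0], [119.0, 238.0], [398.0, 238.0]]
50 [[337.0, 231.0], [335.0, 209.0], [114.0, 231.0], [404.0, 231.0]]
55 [[340.0, 222.0], [338.0, 199.0], [108.0, 221.0], [410.0, 222.0]]
60 [[344.0, 210.0], [342.0, 186.0], [102.0, 209.0], [416.0, 210.0]]
65 [[347.0, 196.0], [346.0, 170.0], [97.0, 195.0], [422.0, 196.0]]
70 [[350.0, 179.0], [349.0, 152.0], [91.0, 179.0], [428.0, 179.0]]
75 [[353.0, 160.0], [352.0, 132.0], [87.0, 160.0], [432.0, 160.0]]
80 [[355.0, 139.0], [355.0, 110.0], [83.0, 139.0], [436.0, 139.0]]
85 [[357.0, 116.0], [358.0, 86.0], [80.0, 116.0], [440.0, 117.0]]
90 [[358.0, 92.0], [360.0, 61.0], [78.0, 93.0], [442.0, 93.0]]
95 [[358.0, 68.0], [361.0, 36.0], [77.0, 69.0], [443.0, 69.0]]
```

Call:
move_arm --pt "0.8 0 -0.3 0 0" --pt "0.85 0 -0.2 0 0" --pt "0.85 0 -0.15 0 0" --pt "0.85 0 -0.1 0 0" --pt "0.85 0 0 0 0" --pt "0 0 0 0 0"

```text
t: 26.95
ee_pos: [658.5, -254.7, 153.7]
orientation: [3.141, -0.05, 0.002]
ft_force: [-0.1, 0.2, -0.2]
width: 17.1
grasp_force: 30.0
```

```bash
python3 e.py | awk 'NR<3||/^(80|85|90|95)/'
```

```text
27.0 [ 658.1 -254.6  153.6] [-0.8  0.6 -0.6]
bottom rows [np.int64(160), np.int64(162), np.int64(162)] cols 93 428
80 [[344.0, 226.0], [345.0, 201.0], [102.0, 225.0], [417.0, 226.0]]
85 [[346.0, 207.0], [347.0, 182.0], [100.0, 207.0], [420.0, 207.0]]
90 [[347.0, 187.0], [349.0, 161.0], [98.0, 187.0], [422.0, 187.0]]
95 [[348.0, 166.0], [350.0, 140.0], [97.0, 165.0], [423.0, 166.0]]
```

The lid is at about 90°, so I'll withdraw and head for the tray.

```bash
python3 - <<'E'
from plan import *
b=plan(426.9,128.7,110,103.6,12,0,start=[478,-249,153.6,-1.8])
print([[round(float(v),1) for v in q] for q in b])
E
```

```text
[[-0.5, -3.1, 0.4, -8.8, 0.0], [-0.0, -3.2, 0.4, -8.8, 0.0], [0.5, -3.1, 0.4, -8.8, 0.0], [0.9, -3.0, 0.4, -8.8, 0.0], [1.4, -2.9, 0.4, -8.8, 0.0], [1.8, -2.6, 0.4, -8.8, 0.0], [2.2, -2.3, 0.4, -8.8, 0.0], [2.5, -2.0, 0.4, -8.8, 0.0], [2.8, -1.6, 0.4, -8.8, 0.0], [3.0, -1.1, 0.4, -8.8, 0.0], [3.1, -0.6, 0.4, -8.8, 0.0], [3.2, -0.2, 0.4, -8.8, 0.0]]
```

Call:
move_arm --pt "-1 0 0 0 0" --pt "-2.5 0 0 0 0" --pt "-4 0 0 0 0" --pt "-4.5 0 0 0 0" --pt "-4 0 0 0 0" --pt "-2 0 0 0 0"

```text
t: 27.8
ee_pos: [474.5, -248.4, 153.8]
orientation: [-3.141, 0.052, 0.001]
ft_force: [0.3, 0.7, -0.5]
width: 17.0
grasp_force: 30.0
```

Call:
move_arm --pt "-0.5 -3.1 0.4 -8.8 0" --pt "0 -3.2 0.4 -8.8 0" --pt "0.5 -3.1 0.4 -8.8 0" --pt "0.9 -3.0 0.4 -8.8 0" --pt "1.4 -2.9 0.4 -8.8 0" --pt "1.8 -2.6 0.4 -8.8 0" --pt "2.2 -2.3 0.4 -8.8 0" --pt "2.5 -2.0 0.4 -8.8 0" --pt "2.8 -1.6 0.4 -8.8 0" --pt "3.0 -1.1 0.4 -8.8 0"

```text
t: 29.05
ee_pos: [435.0, 67.1, 113.8]
orientation: [2.289, 2.151, 0.001]
ft_force: [-0.5, -0.2, -0.1]
width: 16.8
grasp_force: 30.0
```

Call:
move_arm --pt "3.1 -0.6 0.4 -8.8 0" --pt "3.2 -0.2 0.4 -8.8 0" --pt "0 0 0 0 0" --pt "0 0 0 0 0"

```text
t: 29.55
ee_pos: [426.8, 128.9, 105.9]
orientation: [1.941, 2.47, -0.0]
ft_force: [0.3, 0.1, -1.3]
width: 16.9
grasp_force: 30.0
```

```bash
python3 - <<'E'
from w import *
o=get_obs(); X=R.from_rotvec(o["orientation"]).as_matrix(); print(o["t"],o["ee_pos"],np.degrees(np.arctan2(X[1,0],X[0,0])))
c={n:cam(n) for n in("wrist","scene","top")}
look("w12")
# lid check, now in free view
for n in("scene","top"):
    cv2.imwrite(f"pics/{n}12.png",optics.get_image(n))
    for l in("lid_edge","case","tray","spatula"):
        for q in spotter.regions_of(n,l)[:3]:
            ys,xs=np.nonzero(q["region"]); print(n,l,round(q["conf"],2),np.round(q["point"]),len(xs),xs.min(),xs.max(),ys.min(),ys.max())
a=-.0327; H=np.array([648.7,-255.3])+55*np.array([np.cos(a),np.sin(a)])
for t in(75,80,85,90,95):
    T=np.radians(t)
    P=[[H[0]+(-110*np.cos(T)-w*np.sin(T)*-1*-1)*np.cos(a)-v*np.sin(a),H[1]+v*np.cos(a)-110*np.cos(T)*np.sin(a),62.5+110*np.sin(T)+w*np.cos(T)] for w in(0,) for v in(-75,75)]
    print(t,[proj(P,c[n]).round(0).tolist() for n in("scene","top")])
E
```

```text
29.55 [426.7816002  128.87001915 105.86440059] 103.6655441662917
scene tray 0.74 [249. 239.] 1726 214 290 204 266
scene spatula 0.75 [193. 315.] 624 172 211 275 359
scene spatula 0.58 [263. 204.] 181 231 275 193 232
scene spatula 0.47 [113. 283.] 165 103 130 272 301
top lid_edge 0.82 [363. 125.] 878 335 394 117 134
top case 0.56 [357. 143.] 2970 330 395 116 173
top tray 0.93 [272. 215.] 706 258 286 196 233
top tray 0.54 [399. 170.] 371 391 407 159 182
top tray 0.47 [271. 213.] 84 261 277 208 215
top spatula 0.56 [109. 203.] 133 106 115 187 224
top spatula 0.48 [272. 212.] 84 261 278 208 215
75 [[[324.0, 95.0], [285.0, 111.0]], [[395.0, 131.0], [342.0, 129.0]]]
80 [[[322.0, 93.0], [283.0, 109.0]], [[395.0, 128.0], [342.0, 126.0]]]
85 [[[321.0, 90.0], [282.0, 107.0]], [[395.0, 124.0], [342.0, 122.0]]]
90 [[[319.0, 89.0], [280.0, 105.0]], [[395.0, 121.0], [342.0, 119.0]]]
95 [[[317.0, 87.0], [279.0, 103.0]], [[395.0, 118.0], [342.0, 116.0]]]
```

Call:
move_arm --pt "0 0 2.5 0 0" --pt "0 0 3 0 0" --pt "0 0 2 0 0" --pt "0 0 0.9 0 0" --pt "0 0 0.4 0 0" --pt "0 0 0.3 0 0" --pt "0 0 0 0 0"

```text
t: 30.98
ee_pos: [427.4, 129.5, 15.1]
orientation: [1.939, 2.471, 0.001]
ft_force: [0.2, 0.1, 0.1]
width: 17.0
grasp_force: 30.0
```

Call:
move_arm --pt "0 0 0 0 45" --pt "0 0 0 0 45" --pt "0 0 -1.5 0 45" --pt "0 0 -4 0 45" --pt "0 0 -5 0 45" --pt "2 0 -5 0 45" --pt "4 0 -3 0 45" --pt "0 0 0 0 45"

```text
t: 31.98
ee_pos: [413.9, 189.7, 203.0]
orientation: [1.934, 2.472, 0.009]
ft_force: [-0.6, 0.1, -0.5]
width: 39.7
grasp_force: 0.0
```

```bash
python3 - <<'E'
from w import *
o=get_obs(); print(o["t"],o["ee_pos"])
a=.237; U=np.array([[np.cos(a),np.sin(a)],[-np.sin(a),np.cos(a)]]); C0=np.array([437.7,83.9])
for n in("wrist","top","scene"):
    c=cam(n); im=optics.get_image(n); cv2.imwrite(f"pics/{n}13.png",im)
    for q in spotter.regions_of(n,"spatula")[:4]:
        ys,xs=np.nonzero(q["region"]); P=(back(np.c_[xs,ys],17,c)[:,:2]-C0)@U.T
        print(n,round(q["conf"],2),len(xs),"tray frame x",P[:,0].min().round(1),P[:,0].max().round(1),"y",P[:,1].min().round(1),P[:,1].max().round(1))
    for l in("pot","perfume","claw_clip"):
        if n=="top":
            for q in spotter.regions_of(n,l)[:1]: print(l,q["conf"],back([q["point"]],{"pot":35,"perfume":45,"claw_clip":24}[l],c)[0].round())
    if n=="top":
        for q in spotter.regions_of(n,"lid_edge")[:1]: ys,xs=np.nonzero(q["region"]); print("lid rows",ys.min(),ys.max(),xs.min(),xs.max())
E
```

```text
31.975 [413.88730913 189.71649057 202.96200711]
wrist 0.89 1359 tray frame x -7.3 11.0 y -92.9 88.5
wrist 0.74 1808 tray frame x -63.4 -7.1 y 190.3 274.8
top 0.84 359 tray frame x -130.0 -8.6 y 188.5 409.7
top 0.74 209 tray frame x -7.5 10.4 y -89.4 56.1
top 0.72 2940 tray frame x 52.7 258.0 y -548.9 -291.9
top 0.47 110 tray frame x 93.1 201.5 y 387.0 399.0
pot 0.61 [617.  57.  35.]
perfume 0.53 [ 677. -117.   45.]
claw_clip 0.78 [ 593. -391.   24.]
lid rows 116 134 335 394
scene 0.85 251 tray frame x -6.0 12.2 y -87.9 88.8
scene 0.61 727 tray frame x -133.8 -6.9 y 190.5 415.3
scene 0.44 135 tray frame x 85.6 201.1 y 395.9 408.1
```

```bash
python3 - <<'E'
import cv2,numpy as np
a=cv2.imread("pics/top_raw.png",0).astype(np.float32);b=cv2.imread("pics/top13.png",0).astype(np.float32)
for n,(x,y,w,h) in dict(pot=(240,145,36,36),perf=(300,130,24,32),clip=(385,155,28,34),tray=(205,193,30,40)).items():
    A,B=a[y:y+h,x:x+w],b[y:y+h,x:x+w]; print(n,cv2.phaseCorrelate(A,B),np.abs(A-B).mean())
E
```

```text
pot ((0.05309595154086111, -0.01100125375222305), 0.9919484206187872) 2.2584877
perf ((0.034883939654132945, -0.020257719562657428), 1.0096370056271553) 2.4778645
clip ((0.01624017681805867, -0.054692478372711406), 0.9927010160905344) 2.7867646
tray ((0.3050909797033725, -1.5400533114156474), 0.17451066970825196) 65.75916
```

The pot, perfume and claw clip show no shift between the first and last top pictures. The spatula lies within the slab and the lid stands upright, so I'm handing in.

```bash
python3 -c "
from workcell import close_job
print(close_job())"
```

```text
the job is handed in; nothing more can be done
None
```

I levered the case lid up to about 90° with the spatula, left the spatula flat and fully on the marble tray, and handed the job in at about 32 s; the pot, perfume bottle and claw clip did not move, but I did not check the eyelash curler with a final picture.

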